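# Mount a shaft between bench centres

## Robot

A 6-joint arm with a two-finger parallel gripper is mounted at the origin on a cart in front of the work surface, level with it; the furniture and walls round the work are solid. World frame = base frame: x ahead of the robot, y to its left, z up, the work surface at z = 0. Lengths are in mm, angles in rad, forces in N, time in s.
With the tool pointing down it reaches from about 325 to 775 mm from the base axis. Payload 9.3 kg.
Tool frame: the origin (TCP) lies midway between the tips of the shut fingers; the grasp point (between the pads) lies 19 mm behind it (r.grip_depth is the distance from the TCP to the grasp point, in mm); z points along the fingers, y is the direction in which the jaws open and shut (so a half turn about z gives the same grasp; the last joint's range is limited). The gripper opens to 85 mm and grips with 20 to 120 N. Pads are 22 mm wide; open, the fingers measure 114 mm over their backs; the gripper's body (76 mm by 85 mm) begins 54 mm behind the grasp point. The pads swing forward as they close: fully open they stand 13 mm farther back than shut.
Start: joints at [-1.259, 0.259, 0.021, 1.334, 0, 1.418], TCP at [246.527, -491.651, 231.279] pointing down, gripper open.
Joint ranges: [-3.04, 3.04], [-0.91, 1.82], [-1.04, 1.36], [-1.92, 1.95], [-1.52, 1.45], [-3.14, 3.14]. Speed limits (rad/s): [2.22, 2.22, 2.79, 3.14, 3.14, 3.14].

## Interface

Orientations are given as [roll, pitch, yaw] about the fixed x, y, z axes, in that order (R = Rz(yaw) Ry(pitch) Rx(roll)).
In Python, from cell import r gives the robot as it stands.
- The arm moves only by the tool carry_out, never from a script. Its argument "rows" is a list of rows, each an object of numbers: "tx", "ty", "tz": the shift along the tool's x, y, z as a fraction of full scale; "rx", "ry", "rz": the turn, a rotation vector about the tool's x, y, z as a fraction of full scale. A call has 1 to 12 rows; each row is the pose to reach, as a shift and turn from the pose commanded when the call began, along the tool's axes at that moment; what a row does not reach only later rows make up. Full scale, the value 1, is 25 cm for a shift and pi/4 rad for a turn. A row lasts 1/12 s, in which the tool goes at most 41.7 mm and 7.16 degrees, less where a joint would pass 70% of its speed; a pose out of reach is approached as far as the arm can. A call with a number of a shift or a turn outside -1 to 1 is refused whole. A call with a gripper value outside its range is refused whole. "hand" is the opening, from -1 (shut) to 1 (fully open), so that 0 is half open, set as the call begins (left out, the last holds). The fingers move at their own pace and stop on an object; "newtons" is the grip in N (left out, the last holds). Time passes only in rows, so rows that repeat a pose let the fingers close. It gives the time, the measured TCP pose, the force and the opening at its end, in the units of the state.
- r.observe(): the state, without advancing time (a new reading comes with each control period).
- r.read_camera(name): name is "scene" or "side" or "wrist"; returns the picture (400x640x3 uint8, blue, green, red); there is no depth.
- r.camera_params(name): a dict with "fx", "fy", "cx", "cy" (pixels), "xyz" and "attitude" of the camera in the world. Camera axes: x right, y down, z forward; pixel columns grow to the right and rows downward; lengths in mm; the calibration is good to about 2 mm. A picture is of the moment at which its call begins: read the wrist's pose just before it. camera_params takes no time and is no camera call; for the wrist camera it gives the pose at the moment of the call.
- r.finish_job(): hands the job in, once; it reports no verdict.
Trained networks look in the newest picture that a camera, given by its name, has taken for a name from the list of things; names that differ only in an ending like _2 or _b are one class to them, and where a whole thing is asked for, a point or a joint stands for the part that bears it (a point fixed in the world has none). Each returns a list of dicts, best first, with "p" (0 to 1); they miss things now and then, are a little off and sometimes report something else, mostly with a low value. They report only what shows in the picture. A call takes as long as a camera call. They do not tell look-alikes from the thing itself.
- r.find_in(camera, query): "bbox" ([left, top, right, bottom] in pixels, round what is visible of it).
- r.outline_of(camera, query): "region" (400x640 bool, what is visible of it) and "bbox" ([left, top, right, bottom] in pixels, round what is visible of it).
- r.place_of(camera, query): "point" ([column, row] in pixels: a listed point, or the origin of a listed thing).
The state is a dict: "clock": time; "joint_pos": joint angles; "joint_vel": joint speeds; "effort": joint torques, N m; "tcp_pos": TCP position; "tcp_rot": TCP orientation; "force": force on the tool from outside, world axes, zero at the start; "ft_torque": the same for the moment, N m; "opening": finger opening in mm.
Only numpy, scipy, OpenCV 4.12 (cv2) and the standard library are available. Lean on these libraries where they do the work, as an engineer would, in place of code of your own. Each camera call takes 0.05 s, during which the arm holds its last target.

## Task

The turned shaft is lying in its V-block in front of the bench centres. Slide the V-block along the bench, without lifting it and with the shaft staying in it, in between the two stocks and squarely up against the steel rail, so that the shaft lies about midway between the two points. Then pull the black knob of the tail stock toward the other stock until the shaft is gripped between both points and the red ring on the quill has just come out of the bush; the quill springs back, so finish while still holding the knob there, and leave the oil can, the spare V-block and the loupe where they are.

Things in the scene. Friction and masses are not known exactly. Their poses are not given: they have to be found in the camera images.
- bench_centres: Dull green bench centres, fixed. Origin: on the bench, under the line of centres (44 mm up), midway between the points at rest. y: along that line from tail stock (black knob, right) to head stock (left); x: away from the robot, toward the rail. Head stock y +95 to +150 mm, tail stock y -105 to -200; both x -24 to +60, 69 mm high. Between them lies bare bench, open to the front (-x).
- rail_face (a point): Foot of the bright steel rail's front face, midway between the points: x = +25 mm, y = 0 of the bench centres. The rail is 30 mm deep, 32 mm high and runs along y behind the opening and both stocks. The V-block slides on the bench up to it.
- v_block: Grey V-block, 55 long, 50 wide, 40 mm high, 0.45 kg, loose. Origin: centre of its underside. The V runs along its x axis; its 55 x 40 mm side faces are at y = +25 and -25 mm. Slides at 3 to 7 N. Starts 85 to 115 mm before the centre line, up to 0.25 rad askew, 30 mm off midway. With a side face flat on the rail its origin is at x = 0 of the bench centres and the shaft in line with the points.
- shaft: Bright steel shaft lying loose in the V, 120 mm long, 0.24 to 0.36 kg: 30 mm diameter, the last 20 mm at each end 22 mm, with a centre hole 10 mm wide, 20 mm deep in each end. Origin: its centre, 44 mm above the bench in the V-block; x runs along it. It juts out about 32 mm at both ends of the V-block, its top is 59 mm up, and it can slide along the V.
- head_point (a point): Tip of the head stock's fixed steel point (60 degree cone, 17 mm across at its base, 19.5 mm long, pointing to -y), on the line of centres at y = +73 mm of the bench centres.
- tail_point (a point): Tip of the same cone, pointing to +y, on the end of the tail stock's sliding quill; y = -73 mm of the bench centres at rest. The tips are 146 mm apart at rest, so the shaft comes in from the front with 13 mm to spare at each end. Each cone enters 7 mm into a centre hole.
- tail_slide (a joint): How far (m) quill, point and knob are pulled out along +y of the bench centres; 0 at rest, stop at 0.048. A spring pulls back: 3 N at 0, 8 N at the mark, 0.042: there the 3 mm red ring on the 18 mm quill has just come out of the bush and the shaft is gripped. Before, the tail point pushes the shaft along the V onto the head point (2 to 4 N more); once gripped, force rises steeply (6 N per 0.5 mm).
- knob_grip (a point): Middle of the black pull knob, which is upright, round, 25 mm in diameter, 39 mm high, on a 10 mm stem out of a slot in the tail stock's top; it moves with the slide and neither turns nor tilts. 105 mm above the bench, at x = 0, y = -170.5 mm of the bench centres at rest. The tail stock's top is 36 mm below it; nothing else is near.
- oil_can: Bystander: cream oil can with a bent spout, 62 mm diameter, 151 mm high, behind the rail. Origin: centre of its underside.
- spare_v_block: Bystander: empty grey V-block of the same size, to the right near the bench's edge. Origin: centre of its underside.
- loupe: Bystander: folding loupe, 33 x 68 x 18 mm, to the left. Origin: centre of its underside.
Not all that is in view belongs to the job. What is shaped like the v_block but pink or purple is not meant.

How it is judged:
By the outcome, as a careful person would: the job done as asked, in the order asked, and still so for the second after the job is handed in, while the arm keeps its last pose, push and grip.
It also fails if it takes over 45 s, if anything falls off the work surface, if the arm or the gripper's body presses on something with over 40 N, if the wrist force passes 120 N, or if a joint passes its speed limit or range.

## Working session

There is one attempt and no reset: what is moved stays moved. The work goes in short steps, Python scripts to look and compute and a tool call to move; the robot and the scene stay as the last step left them, time stands still between calls to the robot, and variables do not carry over. Pictures are saved under pics/ and viewed, and the job is handed in when it is done.

Besides the shell and the picture viewer there is one more tool, called after "Call:" as name(argument=value, ...) on one line, values as JSON. carry_out: Moves the arm, as the interface text tells. Its arguments: {"type":"object","properties":{"rows":{"type":"array"},"hand":{"type":"number"},"newtons":{"type":"number"}},"required":["rows"]}

```bash
ls; mkdir -p pics
python3 - <<'E'
from cell import r
import cv2
s=r.observe(); print({k:(v if not hasattr(v,'tolist') else v.tolist()) for k,v in s.items()})
for c in ("scene","side"):
    im=r.read_camera(c); cv2.imwrite(f"pics/{c}0.png",im); print(c,r.camera_params(c))
E
```

```text
pics
{'clock': 0.0, 'joint_pos': [-1.258598875903716, 0.2592068853263003, 0.02072037087485803, 1.3337170841573087, -6.599465809093738e-06, 1.4181935313085035], 'joint_vel': [-0.00038666870172847096, -0.0005195001567472636, -0.00016542378113495546, 0.001030698015878157, 0.0018479337884738118, -0.00033331326972719415], 'effort': [-0.0022828392684459686, -55.564152002334595, 34.45292115211487, 0.013924483791925013, -0.00035492235838319175, -1.7088611912186025e-05], 'tcp_pos': [246.43228217395932, -491.361289770947, 230.64190899871005], 'tcp_rot': [-3.1402007327902313, -0.00020739823170812244, 0.46480010668021565], 'force': [0.2779226575562415, 0.09149035540389165, -0.3082223498105276], 'ft_torque': [0.002515084377436832, 0.0362940092521753, -0.003828374475233116], 'opening': 85.39263695875627}
scene {'fx': 412.56574216397627, 'fy': 412.56574216397627, 'cx': 316.7103362267818, 'cy': 199.41636863389448, 'xyz': array([  1.41095384, 850.24452202, 521.60294485]), 'attitude': array([-2.03135752, -0.01191308, -2.48322019])}
side {'fx': 420.55782494708996, 'fy': 420.55782494708996, 'cx': 319.78683656955036, 'cy': 204.32637839975595, 'xyz': array([ 91.85455832, 806.60990219, 561.6412847 ]), 'attitude': array([-2.08783227, -0.0244106 , -2.51048771])}
```

View pics/scene0.png

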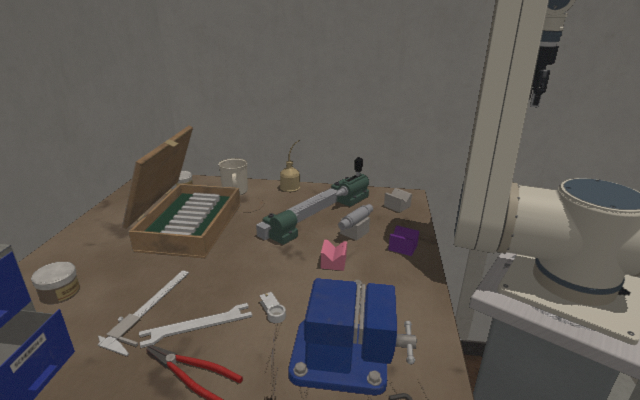

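View pics/side0.png

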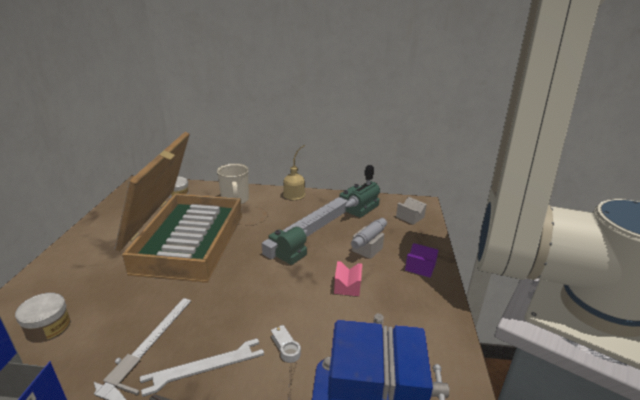

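The scene picture shows the bench centres (head stock at 283,226, tail stock with black knob at 358,165) and the V-block with its shaft at (355,222). The spare block is at (398,199). The pink (334,255) and purple (403,240) blocks are decoys.

```bash
cat > h.py <<'E'
from cell import r
import numpy as np, cv2
from scipy.spatial.transform import Rotation as R
def cam(c):
    p=r.camera_params(c); return p,R.from_euler('xyz',p['attitude']).as_matrix(),np.array(p['xyz'])
def ray(c,px):
    p,M,o=cam(c); d=M@np.array([(px[0]-p['cx'])/p['fx'],(px[1]-p['cy'])/p['fy'],1]); return o,d/np.linalg.norm(d)
def onz(c,px,z):
    o,d=ray(c,px); return o+d*(z-o[2])/d[2]
def proj(c,X):
    p,M,o=cam(c); q=(np.atleast_2d(X)-o)@M; return np.c_[q[:,0]/q[:,2]*p['fx']+p['cx'],q[:,1]/q[:,2]*p['fy']+p['cy']]
E
python3 - <<'E'
from h import *
Z=dict(bench_centres=0,rail_face=0,v_block=0,shaft=44,head_point=44,tail_point=44,knob_grip=105,spare_v_block=0,oil_can=0,loupe=0)
for c in("scene","side"):
    r.read_camera(c)
    for q in Z:
        for d in r.place_of(c,q)[:3]:
            print(c,q,round(d['p'],2),np.round(d['point'],1),np.round(onz(c,d['point'],Z[q]),1))
a=cv2.imread("pics/side0.png")[150:310,240:460]; cv2.imwrite("pics/crop0.png",cv2.resize(a,None,fx=3.6,fy=3.6,interpolation=cv2.INTER_CUBIC))
print(r.observe()['clock'])
E
```

```text
scene bench_centres 0.73 [318.3 218.4] [568.5 100.2   0. ]
scene rail_face 0.77 [308.2 216. ] [597.1 106.6   0. ]
scene v_block 0.86 [331.9 260.6] [429.3 232.5   0. ]
scene v_block 0.72 [355.4 229.2] [463.  86.   0.]
scene v_block 0.57 [402.7 246.5] [334.1  83.5   0. ]
scene shaft 0.97 [357.4 216.4] [453.4  96.3  44. ]
scene shaft 0.55 [287.8 182.5] [715.5  51.7  44. ]
scene head_point 0.7 [297.6 215.9] [567. 185.  44.]
scene head_point 0.25 [339.8 194.1] [557.5  20.9  44. ]
scene tail_point 0.76 [337.5 193. ] [566.2  19.2  44. ]
scene tail_point 0.66 [356.4 216. ] [456.3  96.1  44. ]
scene knob_grip 0.52 [356.8 165.6] [553.4 -50.4 105. ]
scene spare_v_block 0.63 [398.1 202.9] [ 448.6 -112.1    0. ]
scene oil_can 0.66 [288.5 186. ] [762.4  -3.7   0. ]
scene loupe 0.9 [272.6 311.8] [418.9 432.5   0. ]
side bench_centres 0.69 [344.5 204.5] [610.8 -40.2   0. ]
side bench_centres 0.62 [324.3 234.9] [567.8 113.8   0. ]
side rail_face 0.7 [315.8 230.8] [594.5 112.1   0. ]
side rail_face 0.69 [324. 235.] [568.1 114.6   0. ]
side v_block 0.96 [347.7 287.4] [420.5 238.6   0. ]
side v_block 0.9 [367.7 251.2] [451.6 106.7   0. ]
side v_block 0.73 [421.2 267.6] [329.6  87.1   0. ]
side shaft 0.95 [370.2 229.7] [461.1  86.5  44. ]
side shaft 0.62 [315.1 227.2] [565.2 155.5  44. ]
side head_point 0.85 [306.  227.6] [580.4 169.6  44. ]
side tail_point 0.75 [345.5 205. ] [566.8  26.7  44. ]
side knob_grip 0.7 [368.4 167.9] [571.1 -83.1 105. ]
side spare_v_block 0.72 [410.3 215.6] [444.  -98.6   0. ]
side spare_v_block 0.51 [368.  232.3] [490.8  38.7   0. ]
side oil_can 0.96 [295.  194.2] [752.3  -2.1   0. ]
side loupe 0.92 [286.3 342.4] [426.8 422.    0. ]
side loupe 0.29 [291.9 197.6] [746.4  18.7   0. ]
1.2
```

View pics/crop0.png

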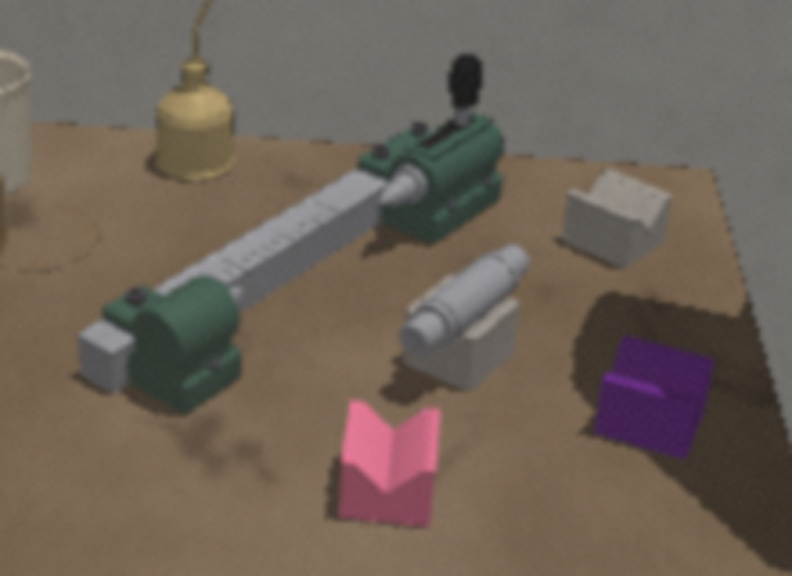

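```bash
cat >> h.py <<'E'
def tcp():
    s=r.observe(); return np.array(s['tcp_pos']),R.from_euler('xyz',s['tcp_rot'])
def cmd(pos,yaw,roll=np.pi,pitch=0.):
    p,M=tcp(); T=R.from_euler('xyz',[roll,pitch,yaw])
    t=M.inv().apply(np.array(pos)-p)/250; w=(M.inv()*T).as_rotvec()/(np.pi/4)
    n=max(np.linalg.norm(t)*250/41.7,np.linalg.norm(w)*45/7.16)
    print('t',np.round(t,3),'w',np.round(w,3),'rows>=',round(n,1)); return t,w
E
python3 - <<'E'
from h import *
p,M=tcp(); q,C,o=cam('wrist')
print(M.inv().apply(o-p), M.inv().as_matrix()@C, q['fx'],q['cx'],q['cy'])
cmd([400,60,330],0.0)
E
```

```text
[  67.69254061    0.30695573 -142.44021481] [[ 3.17056455e-04 -9.63905659e-01 -2.66243836e-01]
 [ 9.99999943e-01  3.36822236e-04 -2.85768943e-05]
 [ 1.17222274e-04 -2.66243812e-01  9.63905711e-01]] 340.3611653244256 314.2504688973531 204.97633509912268
t [ 1.538 -1.697 -0.395] w [-0.     0.     0.592] rows>= 13.9
```

Call:
carry_out(rows=[{"tx":0.7,"ty":-0.47,"tz":-0.11},{"tx":0.7,"ty":-0.47,"tz":-0.11},{"tx":0.7,"ty":-0.47,"tz":-0.11},{"tx":0.7,"ty":-0.47,"tz":-0.11},{"tx":0.7,"ty":-0.47,"tz":-0.11},{"tx":0.7,"ty":-0.47,"tz":-0.11}])

```text
schema error: expected keys tx, ty, tz, rx, ry, rz
```

Call:
carry_out(rows=[{"tx":0.7,"ty":-0.47,"tz":-0.11},{"tx":0.7,"ty":-0.47,"tz":-0.11},{"tx":0.7,"ty":-0.47,"tz":-0.11},{"tx":0.7,"ty":-0.47,"tz":-0.11},{"tx":0.7,"ty":-0.47,"tz":-0.11},{"tx":0.7,"ty":-0.47,"tz":-0.11}])

```text
schema error: expected keys tx, ty, tz, rx, ry, rz
```

Run:
```python
from h import *
print(r.observe()['clock'],tcp()[0],r.observe()['joint_pos']); cmd([560,60,310],0.0)
```

```text
1.2 [ 246.5217591  -491.63732401  231.27824584] [-1.25860090e+00  2.58589321e-01  2.14840571e-02  1.33371650e+00
 -1.62423498e-06  1.41817674e+00]
t [ 2.11  -1.41  -0.315] w [-0.     0.     0.592] rows>= 15.3
```

All six keys are needed in each row.

Call:
carry_out(rows=[{"tx":0.7,"ty":-0.47,"tz":-0.11,"rx":0,"ry":0,"rz":0},{"tx":0.7,"ty":-0.47,"tz":-0.11,"rx":0,"ry":0,"rz":0},{"tx":0.7,"ty":-0.47,"tz":-0.11,"rx":0,"ry":0,"rz":0},{"tx":0.7,"ty":-0.47,"tz":-0.11,"rx":0,"ry":0,"rz":0},{"tx":0.7,"ty":-0.47,"tz":-0.11,"rx":0,"ry":0,"rz":0},{"tx":0.7,"ty":-0.47,"tz":-0.11,"rx":0,"ry":0,"rz":0}])

```text
clock: 1.7
tcp_pos: [352.3, -303.5, 260.3]
tcp_rot: [3.14, -0.002, 0.469]
force: [0.0, -0.1, 0.6]
opening: 85.4
```

Call:
carry_out(rows=[{"tx":0.7,"ty":-0.47,"tz":-0.11,"rx":0,"ry":0,"rz":0},{"tx":0.7,"ty":-0.47,"tz":-0.11,"rx":0,"ry":0,"rz":0},{"tx":0.7,"ty":-0.47,"tz":-0.11,"rx":0,"ry":0,"rz":0},{"tx":0.7,"ty":-0.47,"tz":-0.11,"rx":0,"ry":0,"rz":0},{"tx":0.7,"ty":-0.47,"tz":-0.11,"rx":0,"ry":0,"rz":0},{"tx":0.7,"ty":-0.47,"tz":-0.11,"rx":0,"ry":0,"rz":0}])

```text
clock: 2.2
tcp_pos: [456.2, -120.0, 287.3]
tcp_rot: [3.141, -0.002, 0.47]
force: [0.4, -0.1, -1.3]
opening: 85.6
```

Run:
```python
from h import *
print(r.observe()['clock'],tcp()[0],r.observe()['joint_pos']); cmd([560,60,310],0.0)
```

```text
2.2 [ 456.23539537 -120.03960357  287.25777717] [-4.36436985e-01  1.11298758e-01 -2.45776252e-02  1.43330350e+00
  1.59203587e-03  2.23545433e+00]
t [ 0.696 -0.454 -0.09 ] w [-0.    -0.003  0.598] rows>= 5.0
```

Call:
carry_out(rows=[{"tx":0.7,"ty":-0.45,"tz":-0.1,"rx":0,"ry":0,"rz":-0.1},{"tx":0.7,"ty":-0.45,"tz":-0.1,"rx":0,"ry":0,"rz":-0.1},{"tx":0.7,"ty":-0.45,"tz":-0.1,"rx":0,"ry":0,"rz":-0.1},{"tx":0.7,"ty":-0.45,"tz":-0.1,"rx":0,"ry":0,"rz":-0.1},{"tx":0.7,"ty":-0.45,"tz":-0.1,"rx":0,"ry":0,"rz":-0.1},{"tx":0.7,"ty":-0.45,"tz":-0.1,"rx":0,"ry":0,"rz":-0.1},{"tx":0.7,"ty":-0.45,"tz":-0.1,"rx":0,"ry":0,"rz":-0.1},{"tx":0.7,"ty":-0.45,"tz":-0.1,"rx":0,"ry":0,"rz":-0.1}])

```text
clock: 2.87
tcp_pos: [559.9, 54.0, 310.8]
tcp_rot: [-3.141, 0.001, 0.544]
force: [-0.6, -0.1, -0.0]
opening: 85.6
```

Run:
```python
from h import *
np.save('wcam0.npy',np.r_[[0]])
p=r.camera_params('wrist'); im=r.read_camera('wrist'); cv2.imwrite('pics/w0.png',im)
Z=dict(bench_centres=0,rail_face=0,v_block=0,shaft=44,head_point=44,tail_point=44,knob_grip=105)
for q in Z:
  for d in r.place_of('wrist',q)[:3]:
    print(q,round(d['p'],2),np.round(d['point'],1),np.round(onz('wrist',d['point'],Z[q]),1))
print(p, tcp()[0])
```

```text
rail_face 0.96 [299.3 118.1] [600.1  99.6   0. ]
v_block 0.8 [147.  182.3] [420.6 234.1   0. ]
v_block 0.73 [250.6 210.6] [457.8  94.6  -0. ]
v_block 0.7 [214.2 283.2] [331.4  87.8   0. ]
head_point 0.67 [236.3 107.6] [574.6 167.2  44. ]
head_point 0.55 [298.1 120.4] [599.1  98.6  44. ]
tail_point 0.59 [336.5 177.6] [564.8  24.3  44. ]
knob_grip 0.79 [408.4 231.6] [562.6 -64.6 105. ]
knob_grip 0.47 [354.9 284. ] [479.6 -49.1 105. ]
{'fx': 340.3611653244256, 'fy': 340.3611653244256, 'cx': 314.2504688973531, 'cy': 204.97633509912268, 'xyz': array([618.13538618,  88.81763539, 453.19279525]), 'attitude': array([ 2.87115418e+00,  3.78318228e-04, -1.02638542e+00])} [559.86768216  53.58176612 311.52515399]
```

View pics/w0.png

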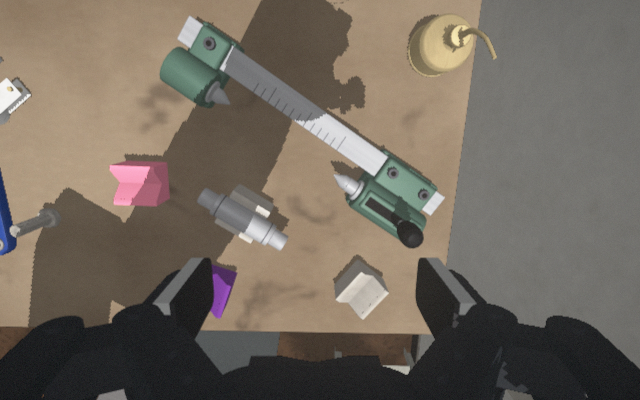

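The wrist picture shows the head cone tip near (229,104), the tail tip near (334,165) and the knob at (410,232). The shaft with its grey V-block runs from (202,197) to (283,242). The pink block is at (140,182), the purple one at (222,290) and the empty spare at (362,287). The one meant is the grey block at (242,215), because it carries the shaft. I'll enlarge it to confirm.

Run:
```python
import cv2
im=cv2.imread('pics/w0.png')
cv2.imwrite('pics/w0a.png',cv2.resize(im[80:265,150:300],None,fx=3.2,fy=3.2,interpolation=cv2.INTER_CUBIC))
cv2.imwrite('pics/w0b.png',cv2.resize(im[20:260,190:450],None,fx=2.4,fy=2.4,interpolation=cv2.INTER_CUBIC)[:600])
```

```text
(no output)
```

View pics/w0a.png

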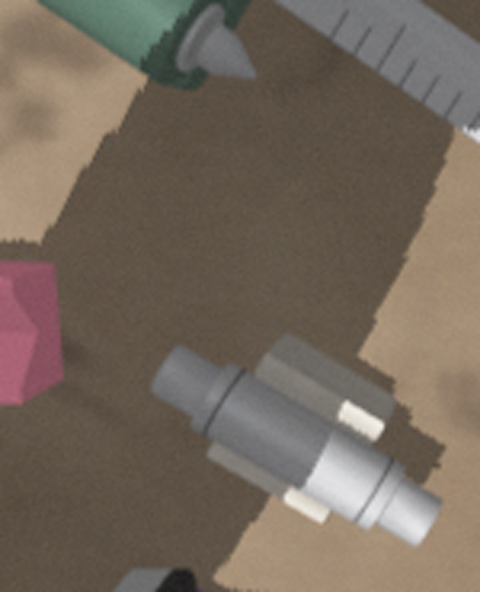

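View pics/w0b.png

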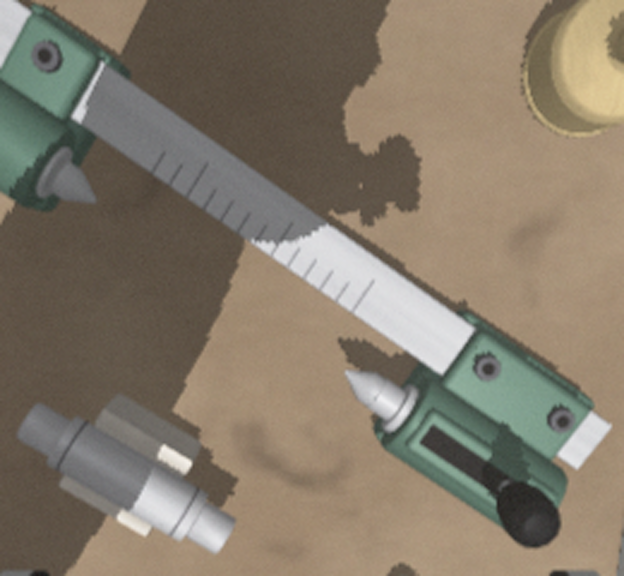

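```bash
cat > geo.py <<'E'
from h import *
P=dict(head=((230,104.1),44),tail=((334.2,175),44),r1=((222.5,70.8),32),r2=((374.6,175.8),32),sl=((201.6,194.7),44),sr=((283.7,244.7),44),
 bul=((240.6,184.7),40),bur=((273.4,205),40),bll=((215,222.2),40),blr=((250.6,243.1),40),knob=((412,234),105))
W={k:onz('wrist',*v) for k,v in P.items()}
E
python3 - <<'E'
from geo import *
for k,v in W.items(): print(k,np.round(v,1))
d=W['head']-W['tail']; print(np.linalg.norm(d)); d/=np.linalg.norm(d)
e=W['r1']-W['r2']; print('yaw line',np.arctan2(d[1],d[0])-np.pi/2,'rail',np.arctan2(e[1],e[0])-np.pi/2)
m=(W['head']+W['tail'])/2; print('mid',m)
ex=np.array([d[1],-d[0],0])
for k,v in W.items(): print(k,'bench x,y',np.round([(v-m)@ex,(v-m)@d],1))
s=W['sl']-W['sr']; print('shaft len',np.linalg.norm(s),'yaw',np.arctan2(s[1],s[0])-np.pi/2)
E
```

```text
head [574.4 175.6  44. ]
tail [566.2  28.6  44. ]
r1 [601.6 202.6  32. ]
r2 [590.  -17.2  32. ]
sl [460.3 156.2  44. ]
sr [455.2  36.1  44. ]
bul [495.3 121.   40. ]
bur [493.5  73.4  40. ]
bll [435.  126.2  40. ]
blr [433.3  73.6  40. ]
knob [562.4 -69.6 105. ]
147.2380595355073
yaw line -0.05586991182898049 rail -0.05276515511989621
mid [570.26235102 102.06948062  44.        ]
head bench x,y [ 0.  73.6]
tail bench x,y [  0.  -73.6]
r1 bench x,y [ 25.7 102.1]
r2 bench x,y [  26.3 -118. ]
sl bench x,y [-112.8   47.9]
sr bench x,y [-111.2  -72.3]
bul bench x,y [-75.9  14.7]
bur bench x,y [-75.  -32.9]
bll bench x,y [-136.4   16.6]
blr bench x,y [-135.2  -36. ]
knob bench x,y [   1.7 -171.8]
shaft len 120.17421251620696 yaw -0.043029302660823276
```

Run:
```python
from h import *
cmd([458,98,180],0.544+0.75)
```

```text
t [-0.258 -0.363  0.526] w [ 0.    -0.    -0.957] rows>= 6.0
```

Call:
carry_out(rows=[{"tx":-0.258,"ty":-0.363,"tz":0.526,"rx":0,"ry":0,"rz":-0.957},{"tx":-0.258,"ty":-0.363,"tz":0.526,"rx":0,"ry":0,"rz":-0.957},{"tx":-0.258,"ty":-0.363,"tz":0.526,"rx":0,"ry":0,"rz":-0.957},{"tx":-0.258,"ty":-0.363,"tz":0.526,"rx":0,"ry":0,"rz":-0.957},{"tx":-0.258,"ty":-0.363,"tz":0.526,"rx":0,"ry":0,"rz":-0.957},{"tx":-0.258,"ty":-0.363,"tz":0.526,"rx":0,"ry":0,"rz":-0.957},{"tx":-0.258,"ty":-0.363,"tz":0.526,"rx":0,"ry":0,"rz":-0.957},{"tx":-0.258,"ty":-0.363,"tz":0.526,"rx":0,"ry":0,"rz":-0.957},{"tx":-0.258,"ty":-0.363,"tz":0.526,"rx":0,"ry":0,"rz":-0.957}])

```text
clock: 4.02
tcp_pos: [458.5, 98.5, 180.3]
tcp_rot: [3.141, -0.0, 1.29]
force: [0.1, -0.4, 0.4]
opening: 85.3
```

Run:
```python
from h import *
cmd([458,98,180],1.528)
im=r.read_camera('wrist'); cv2.imwrite('pics/w1.png',im)
p,M,o=cam('wrist'); np.savez('w1.npz',M=M,o=o)
cmd([458,98,100],1.528)
```

```text
t [-0.002 -0.002  0.001] w [ 0.001 -0.    -0.303] rows>= 1.9
t [-0.002 -0.002  0.321] w [ 0.001 -0.    -0.302] rows>= 1.9
```

View pics/w1.png

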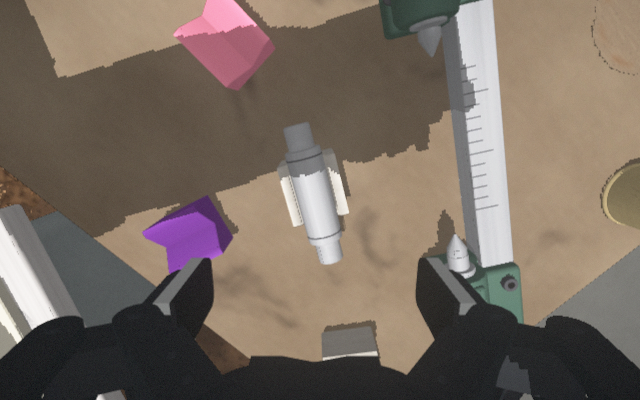

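Run:
```python
from h import *
a=onz('wrist',(297,126.5),44);b=onz('wrist',(330,261),44);print(a,b,np.linalg.norm(a-b),(a+b)/2,np.arctan2(*(a-b)[[1,0]])-np.pi/2)
for px in [(279,168),(296,225),(333,150),(349,211)]: print(onz('wrist',px,40))
print(onz('wrist',(433,57),44),onz('wrist',(456,234),44))
im=cv2.imread('pics/w1.png'); cv2.imwrite('pics/w1a.png',cv2.resize(im[110:280,260:370],None,fx=3.5,fy=3.5,interpolation=cv2.INTER_CUBIC))
```

```text
[461.14869384 155.40931087  44.        ] [455.67327749  35.57144869  44.        ] 119.96288341922241 [458.41098567  95.49037978  44.        ] -0.045658449374075705
[436.66908395 127.0387959   40.        ]
[435.78482139  74.99754185  40.        ]
[483.99486343 129.01221623  40.        ]
[483.58436093  74.57130888  40.        ]
[575.14557324 176.18895715  44.        ] [567.75683112  29.94108935  44.        ]
```

View pics/w1a.png

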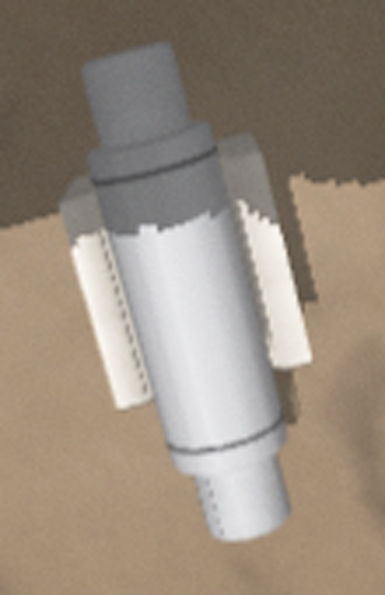

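The shaft lies in the grey V-block and is confirmed as the one meant. Its middle is at (458,95.5) and its yaw is about -0.045. Now turn and descend astride it.

Run:
```python
from h import *
cmd([459,99,6],1.527)
```

```text
t [0.003 0.    0.697] w [ 0.001 -0.    -0.3  ] rows>= 4.2
```

Call:
carry_out(rows=[{"tx":0.003,"ty":0,"tz":0.15,"rx":0,"ry":0,"rz":-0.15},{"tx":0.003,"ty":0,"tz":0.25,"rx":0,"ry":0,"rz":-0.3},{"tx":0.003,"ty":0,"tz":0.35,"rx":0,"ry":0,"rz":-0.3},{"tx":0.003,"ty":0,"tz":0.45,"rx":0,"ry":0,"rz":-0.3},{"tx":0.003,"ty":0,"tz":0.55,"rx":0,"ry":0,"rz":-0.3},{"tx":0.003,"ty":0,"tz":0.65,"rx":0,"ry":0,"rz":-0.3},{"tx":0.003,"ty":0,"tz":0.697,"rx":0,"ry":0,"rz":-0.3},{"tx":0.003,"ty":0,"tz":0.697,"rx":0,"ry":0,"rz":-0.3},{"tx":0.003,"ty":0,"tz":0.697,"rx":0,"ry":0,"rz":-0.3}])

```text
clock: 4.82
tcp_pos: [458.3, 99.2, 5.5]
tcp_rot: [-3.141, 0.0, 1.529]
force: [0.8, -0.3, -0.1]
opening: 85.2
```

Call:
carry_out(rows=[{"tx":0,"ty":0,"tz":0,"rx":0,"ry":0,"rz":0},{"tx":0,"ty":0,"tz":0,"rx":0,"ry":0,"rz":0},{"tx":0,"ty":0,"tz":0,"rx":0,"ry":0,"rz":0},{"tx":0,"ty":0,"tz":0,"rx":0,"ry":0,"rz":0},{"tx":0,"ty":0,"tz":0,"rx":0,"ry":0,"rz":0},{"tx":0,"ty":0,"tz":0,"rx":0,"ry":0,"rz":0},{"tx":0,"ty":0,"tz":0,"rx":0,"ry":0,"rz":0},{"tx":0,"ty":0,"tz":0,"rx":0,"ry":0,"rz":0}], hand=-0.5, newtons=25)

```text
clock: 5.48
tcp_pos: [458.7, 99.4, 6.6]
tcp_rot: [3.14, -0.0, 1.53]
force: [-1.9, 0.2, 5.9]
opening: 49.5
```

Run:
```python
from h import *
im=r.read_camera('wrist'); cv2.imwrite('pics/w2.png',im)
for px in []: pass
s=r.observe(); print(s['force'],s['opening'],s['tcp_pos'],s['tcp_rot'])
```

```text
[-1.96228206 -0.20681508  5.18935471] 49.72920687854575 [458.67654994  99.37717487   6.59298081] [ 3.13977901e+00 -3.75617461e-05  1.53034478e+00]
```

View pics/w2.png

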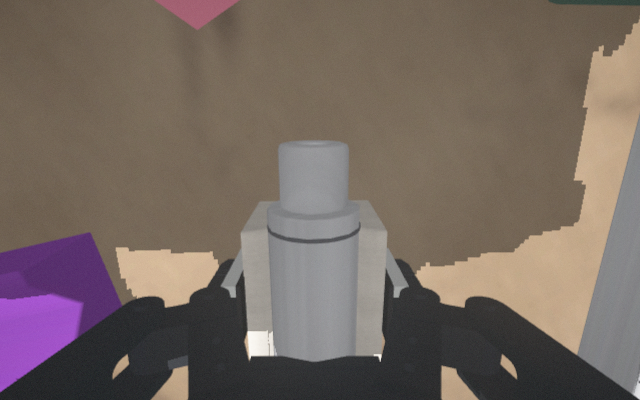

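Call:
carry_out(rows=[{"tx":0.004,"ty":0.021,"tz":0,"rx":0,"ry":0,"rz":0.002},{"tx":0.009,"ty":0.045,"tz":0,"rx":0,"ry":0,"rz":0.004},{"tx":0.014,"ty":0.07,"tz":0,"rx":0,"ry":0,"rz":0.006},{"tx":0.019,"ty":0.095,"tz":0,"rx":0,"ry":0,"rz":0.008},{"tx":0.024,"ty":0.12,"tz":0,"rx":0,"ry":0,"rz":0.01},{"tx":0.029,"ty":0.145,"tz":0,"rx":0,"ry":0,"rz":0.012},{"tx":0.034,"ty":0.17,"tz":0,"rx":0,"ry":0,"rz":0.014},{"tx":0.039,"ty":0.195,"tz":0,"rx":0,"ry":0,"rz":0.015},{"tx":0.044,"ty":0.22,"tz":0,"rx":0,"ry":0,"rz":0.015},{"tx":0.049,"ty":0.24,"tz":0,"rx":0,"ry":0,"rz":0.015},{"tx":0.049,"ty":0.249,"tz":0,"rx":0,"ry":0,"rz":0.015},{"tx":0.049,"ty":0.249,"tz":0,"rx":0,"ry":0,"rz":0.015}])

```text
clock: 6.53
tcp_pos: [517.6, 109.2, 6.3]
tcp_rot: [-3.136, 0.0, 1.519]
force: [-14.7, -0.6, 18.1]
opening: 49.6
```

Call:
carry_out(rows=[{"tx":0,"ty":0,"tz":0,"rx":0,"ry":0,"rz":0},{"tx":0,"ty":0,"tz":0,"rx":0,"ry":0,"rz":0},{"tx":0,"ty":0,"tz":0,"rx":0,"ry":0,"rz":0},{"tx":0,"ty":0,"tz":0,"rx":0,"ry":0,"rz":0},{"tx":0,"ty":0,"tz":0,"rx":0,"ry":0,"rz":0}], hand=0.95)

```text
clock: 6.95
tcp_pos: [521.1, 109.1, 5.6]
tcp_rot: [3.141, -0.0, 1.519]
force: [-1.0, 0.0, -0.7]
opening: 83.2
```

Run:
```python
from h import *
cmd([521,105,150],1.518)
```

```text
t [-0.016  0.001 -0.577] w [ 0.001 -0.     0.001] rows>= 3.5
```

Call:
carry_out(rows=[{"tx":0,"ty":0,"tz":-0.1,"rx":0,"ry":0,"rz":0},{"tx":0,"ty":0,"tz":-0.25,"rx":0,"ry":0,"rz":0},{"tx":0,"ty":0,"tz":-0.4,"rx":0,"ry":0,"rz":0},{"tx":-0.1,"ty":-0.1,"tz":-0.6,"rx":0,"ry":0,"rz":0},{"tx":-0.2,"ty":-0.2,"tz":-0.7,"rx":0,"ry":0,"rz":0},{"tx":-0.2,"ty":-0.2,"tz":-0.7,"rx":0,"ry":0,"rz":0},{"tx":-0.2,"ty":-0.2,"tz":-0.7,"rx":0,"ry":0,"rz":0},{"tx":-0.2,"ty":-0.2,"tz":-0.7,"rx":0,"ry":0,"rz":0}])

```text
clock: 7.62
tcp_pos: [468.6, 61.4, 181.4]
tcp_rot: [3.139, -0.0, 1.518]
force: [0.1, 0.0, 0.2]
opening: 83.3
```

Run:
```python
from h import *
im=r.read_camera('wrist'); cv2.imwrite('pics/w3.png',im)
print(tcp()[0])
```

```text
[468.60301048  61.75412621 180.39350653]
```

View pics/w3.png

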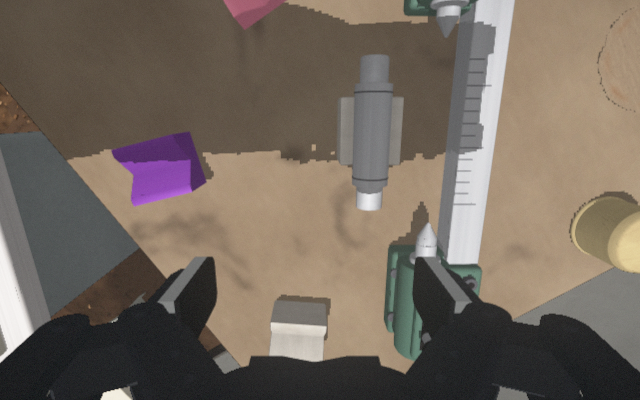

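Run:
```python
from h import *
a=onz('wrist',(374,56),44);b=onz('wrist',(370,208),44);print(a,b,np.linalg.norm(a-b),(a+b)/2,np.arctan2(*(a-b)[[1,0]])-np.pi/2)
h=onz('wrist',(445.5,37),44);t=onz('wrist',(428,223),44)
d=h-t;print(h,t,np.linalg.norm(d)); d/=np.linalg.norm(d);ex=np.array([d[1],-d[0],0]);m=(h+t)/2
print(np.arctan2(d[1],d[0])-np.pi/2,m)
for v in(a,b): print((v-m)@ex,(v-m)@d)
im=cv2.imread('pics/w3.png'); cv2.imwrite('pics/w3a.png',cv2.resize(im[0:240,320:520],None,fx=2.5,fy=2.5,interpolation=cv2.INTER_CUBIC))
```

```text
[519.99817113 166.71615334  44.        ] [515.9037058   46.90319085  44.        ] 119.88290381574292 [517.95093846 106.8096721   44.        ] -0.03416051530767539
[573.49390865 177.08920031  44.        ] [565.73963811  30.81813017  44.        ] 146.47646456722552
-0.052963437082405695 [569.61677338 103.95366524  44.        ]
-52.87158852625507 60.047737081318104
-50.617572487004 -59.81397506642935
```

View pics/w3a.png

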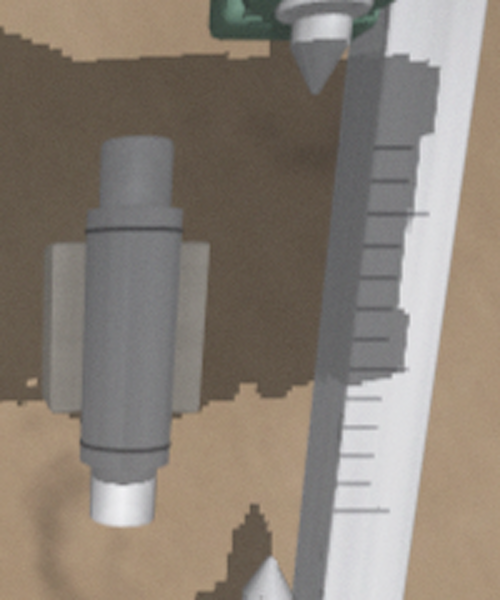

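The shaft is now centred (ends at y +60.0 and -59.8 of the bench), at x -52 and 0.019 rad off square. Next turn a quarter and push the front face with both fingers part open.

Run:
```python
from h import *
cmd([466,111.6,120],1.518+0.78)
```

```text
t [ 0.199 -0.021  0.242] w [ 0.001  0.    -0.993] rows>= 6.2
```

Call:
carry_out(rows=[{"tx":0.2,"ty":-0.02,"tz":0.24,"rx":0,"ry":0,"rz":-0.99},{"tx":0.2,"ty":-0.02,"tz":0.24,"rx":0,"ry":0,"rz":-0.99},{"tx":0.2,"ty":-0.02,"tz":0.24,"rx":0,"ry":0,"rz":-0.99},{"tx":0.2,"ty":-0.02,"tz":0.24,"rx":0,"ry":0,"rz":-0.99},{"tx":0.2,"ty":-0.02,"tz":0.24,"rx":0,"ry":0,"rz":-0.99},{"tx":0.2,"ty":-0.02,"tz":0.24,"rx":0,"ry":0,"rz":-0.99},{"tx":0.2,"ty":-0.02,"tz":0.24,"rx":0,"ry":0,"rz":-0.99},{"tx":0.2,"ty":-0.02,"tz":0.24,"rx":0,"ry":0,"rz":-0.99}], hand=-0.4)

```text
clock: 8.33
tcp_pos: [465.8, 112.6, 118.9]
tcp_rot: [-3.14, -0.002, 2.298]
force: [-0.5, 0.6, 0.1]
opening: 25.7
```

Run:
```python
from h import *
cmd([466,111.6,120],3.0886); cmd([463,111.6,9],3.0886)
```

```text
t [-0.003 -0.002 -0.004] w [-0.002 -0.003 -1.006] rows>= 6.3
t [ 0.004 -0.01   0.44 ] w [-0.002 -0.003 -1.006] rows>= 6.3
```

Call:
carry_out(rows=[{"tx":0.004,"ty":-0.01,"tz":0,"rx":0,"ry":0,"rz":-1},{"tx":0.004,"ty":-0.01,"tz":0,"rx":0,"ry":0,"rz":-1},{"tx":0.004,"ty":-0.01,"tz":0,"rx":0,"ry":0,"rz":-1},{"tx":0.004,"ty":-0.01,"tz":0,"rx":0,"ry":0,"rz":-1},{"tx":0.004,"ty":-0.01,"tz":0.05,"rx":0,"ry":0,"rz":-1},{"tx":0.004,"ty":-0.01,"tz":0.12,"rx":0,"ry":0,"rz":-1},{"tx":0.004,"ty":-0.01,"tz":0.2,"rx":0,"ry":0,"rz":-1},{"tx":0.004,"ty":-0.01,"tz":0.3,"rx":0,"ry":0,"rz":-1},{"tx":0.004,"ty":-0.01,"tz":0.4,"rx":0,"ry":0,"rz":-1},{"tx":0.004,"ty":-0.01,"tz":0.44,"rx":0,"ry":0,"rz":-1},{"tx":0.004,"ty":-0.01,"tz":0.44,"rx":0,"ry":0,"rz":-1}])

```text
clock: 9.25
tcp_pos: [461.5, 111.3, 7.3]
tcp_rot: [-3.141, -0.006, 3.08]
force: [-1.0, -0.0, 0.8]
opening: 25.7
```

Run:
```python
from h import *
im=r.read_camera('wrist'); cv2.imwrite('pics/w4.png',im)
cmd([463,111.6,9],3.0886)
```

```text
t [-0.002  0.001 -0.001] w [-0.    -0.005 -0.01 ] rows>= 0.1
```

View pics/w4.png

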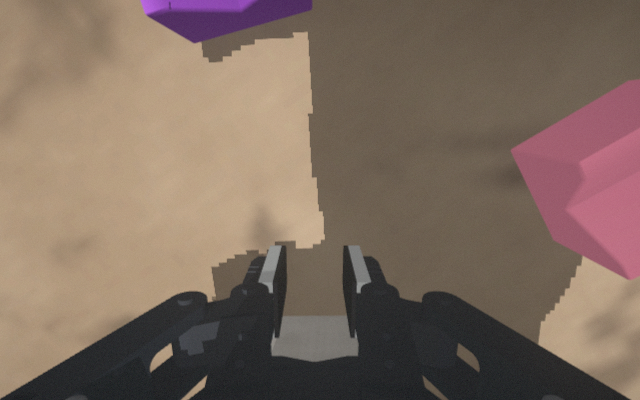

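Call:
carry_out(rows=[{"tx":-0.02,"ty":0,"tz":0,"rx":0,"ry":0,"rz":-0.01},{"tx":-0.04,"ty":0,"tz":0,"rx":0,"ry":0,"rz":-0.01},{"tx":-0.06,"ty":0,"tz":0,"rx":0,"ry":0,"rz":-0.01},{"tx":-0.08,"ty":0,"tz":0,"rx":0,"ry":0,"rz":-0.01},{"tx":-0.1,"ty":0,"tz":0,"rx":0,"ry":0,"rz":-0.01},{"tx":-0.12,"ty":0,"tz":0,"rx":0,"ry":0,"rz":-0.01},{"tx":-0.14,"ty":0,"tz":0,"rx":0,"ry":0,"rz":-0.01},{"tx":-0.16,"ty":0,"tz":0,"rx":0,"ry":0,"rz":-0.01},{"tx":-0.18,"ty":0,"tz":0,"rx":0,"ry":0,"rz":-0.01},{"tx":-0.2,"ty":0,"tz":0,"rx":0,"ry":0,"rz":-0.01},{"tx":-0.22,"ty":0,"tz":0,"rx":0,"ry":0,"rz":-0.01},{"tx":-0.24,"ty":0,"tz":0,"rx":0,"ry":0,"rz":-0.01}])

```text
clock: 10.3
tcp_pos: [521.7, 107.6, 10.8]
tcp_rot: [3.141, -0.003, 3.09]
force: [-10.3, 1.1, 6.7]
opening: 25.7
```

Run:
```python
from h import *
for c in('scene','side'):
  im=r.read_camera(c); cv2.imwrite(f'pics/{c}5.png',cv2.resize(im[140:290,220:440],None,fx=3.5,fy=3.5,interpolation=cv2.INTER_CUBIC))
print(tcp()[0],r.observe()['force'])
```

```text
[523.10151182 107.49553017  10.80881373] [-3.81337715  0.74655026  1.73957842]
```

View pics/side5.png

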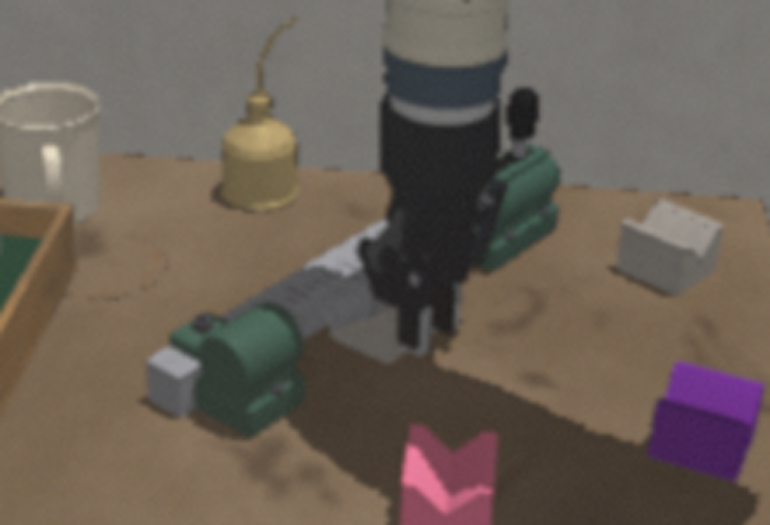

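The side view shows the fingers behind the block, which is sliding in between the stocks. About 11 mm remains to the rail.

Call:
carry_out(rows=[{"tx":-0.01,"ty":0,"tz":0,"rx":0,"ry":0,"rz":0},{"tx":-0.02,"ty":0,"tz":0,"rx":0,"ry":0,"rz":0},{"tx":-0.03,"ty":0,"tz":0,"rx":0,"ry":0,"rz":0},{"tx":-0.04,"ty":0,"tz":0,"rx":0,"ry":0,"rz":0},{"tx":-0.045,"ty":0,"tz":0,"rx":0,"ry":0,"rz":0},{"tx":-0.045,"ty":0,"tz":0,"rx":0,"ry":0,"rz":0}])

```text
clock: 10.9
tcp_pos: [533.5, 107.0, 10.8]
tcp_rot: [3.142, -0.002, 3.09]
force: [-7.6, 1.2, 4.9]
opening: 25.6
```

Call:
carry_out(rows=[{"tx":-0.008,"ty":0,"tz":0,"rx":0,"ry":0,"rz":0},{"tx":-0.012,"ty":0,"tz":0,"rx":0,"ry":0,"rz":0},{"tx":-0.012,"ty":0,"tz":0,"rx":0,"ry":0,"rz":0}])

```text
clock: 11.15
tcp_pos: [534.1, 107.0, 10.7]
tcp_rot: [-3.142, -0.006, 3.09]
force: [-18.4, 0.6, 13.0]
opening: 25.6
```

Call:
carry_out(rows=[{"tx":0.05,"ty":0,"tz":0,"rx":0,"ry":0,"rz":0},{"tx":0.12,"ty":0,"tz":-0.05,"rx":0,"ry":0,"rz":0},{"tx":0.14,"ty":0,"tz":-0.2,"rx":0,"ry":0,"rz":0},{"tx":0.14,"ty":-0.1,"tz":-0.35,"rx":0,"ry":0,"rz":0},{"tx":0.14,"ty":-0.2,"tz":-0.5,"rx":0,"ry":0,"rz":0},{"tx":0.14,"ty":-0.25,"tz":-0.65,"rx":0,"ry":0,"rz":0},{"tx":0.14,"ty":-0.25,"tz":-0.8,"rx":0,"ry":0,"rz":0},{"tx":0.14,"ty":-0.25,"tz":-0.8,"rx":0,"ry":0,"rz":0},{"tx":0.14,"ty":-0.25,"tz":-0.8,"rx":0,"ry":0,"rz":0}], hand=0.4)

```text
clock: 11.9
tcp_pos: [500.9, 45.6, 213.6]
tcp_rot: [-3.141, 0.006, 3.089]
force: [-1.2, -0.9, -1.0]
opening: 60.0
```

Run:
```python
from h import *
im=r.read_camera('wrist'); cv2.imwrite('pics/w6.png',im)
print(tcp()[0])
for d in r.place_of('wrist','knob_grip')[:2]: print(d['p'],d['point'],onz('wrist',d['point'],105))
```

```text
[499.96278336  45.86165632 211.63044182]
0.6 [179.8, 276.3] [554.49314972 -64.73943405 105.        ]
```

View pics/w6.png

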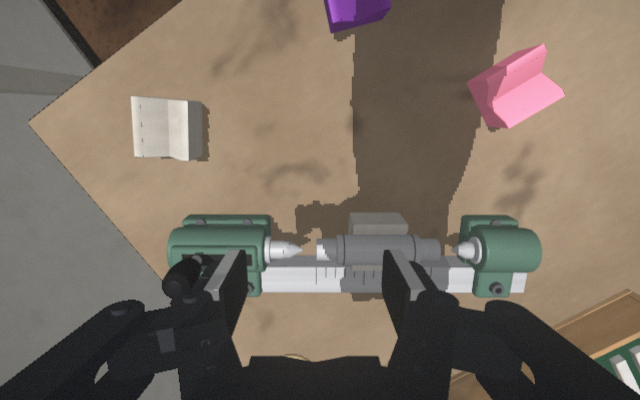

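Run:
```python
from h import *
im=cv2.imread('pics/w6.png'); cv2.imwrite('pics/w6a.png',cv2.resize(im[205:305,260:500],None,fx=3.3,fy=3.3,interpolation=cv2.INTER_CUBIC))
```

```text
(no output)
```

View pics/w6a.png

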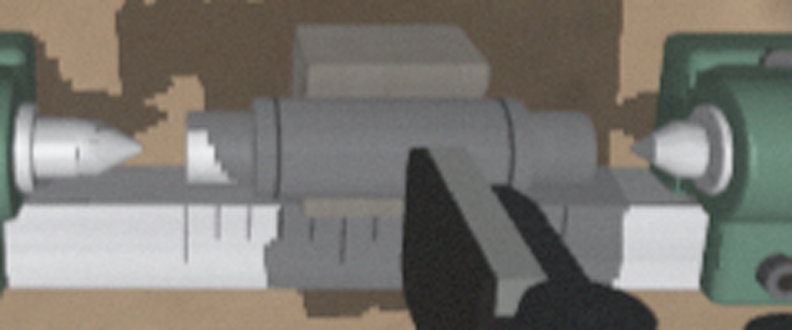

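Run:
```python
from h import *
f=lambda x,y,z=44: onz('wrist',(260+x/3.3,205+y/3.3),z)
t,h=f(142,149),f(630,150); a,b=f(187,148),f(596,150)
d=(h-t);print(t,h,np.linalg.norm(d),a,b,np.linalg.norm(a-b)); d/=np.linalg.norm(d);m=(h+t)/2;ex=np.array([d[1],-d[0],0])
for v in(a,b,f(305,200,40),f(305,97,40),f(490,96,40)):print((v-m)@ex,(v-m)@d)
print('bench mid',m,np.arctan2(d[1],d[0])-np.pi/2, 'knob', m+d*-170.5)
```

```text
[562.77372365  31.75651671  44.        ] [570.57951383 176.02040381  44.        ] 144.4749095255803 [563.14588057  45.07482073  44.        ] [570.05787321 165.96862078  44.        ] 121.09123226974366
-0.3479571840583122 -58.91849652669822
0.022205973113818 62.17216996681019
18.263162666057916 -22.97160017743296
-14.977814563317345 -24.03204412429225
-15.412353856332256 30.68624006529329
bench mid [566.67661874 103.88846026  44.        ] -0.05405501099465182 knob [557.464727   -66.36250464  44.        ]
```

The shaft lies in line with the points (x -0.3 and 0.0 mm at its ends) and is 1.6 mm off midway. The block is square against the rail. Now to the knob.

Run:
```python
from h import *
cmd([530,-67,180],3.0886)
```

```text
t [-0.146 -0.445  0.122] w [-0.     0.     0.001] rows>= 2.9
```

Call:
carry_out(rows=[{"tx":-0.03,"ty":-0.1,"tz":0.03,"rx":0,"ry":0,"rz":0},{"tx":-0.08,"ty":-0.2,"tz":0.06,"rx":0,"ry":0,"rz":0},{"tx":-0.11,"ty":-0.33,"tz":0.1,"rx":0,"ry":0,"rz":0},{"tx":-0.146,"ty":-0.445,"tz":0.122,"rx":0,"ry":0,"rz":0},{"tx":-0.146,"ty":-0.445,"tz":0.122,"rx":0,"ry":0,"rz":0},{"tx":-0.146,"ty":-0.445,"tz":0.122,"rx":0,"ry":0,"rz":0},{"tx":-0.146,"ty":-0.445,"tz":0.122,"rx":0,"ry":0,"rz":0}])

```text
clock: 12.58
tcp_pos: [529.5, -66.4, 179.0]
tcp_rot: [3.141, -0.002, 3.089]
force: [0.2, -0.4, 0.5]
opening: 59.9
```

Run:
```python
from h import *
im=r.read_camera('wrist'); cv2.imwrite('pics/w7.png',im)
print(tcp()[0])
for d in r.place_of('wrist','knob_grip')[:2]: print(d['p'],d['point'],onz('wrist',d['point'],105))
```

```text
[529.54902753 -66.01976385 179.43686239]
0.68 [316.7, 259.6] [561.96264979 -65.79016397 105.        ]
```

View pics/w7.png

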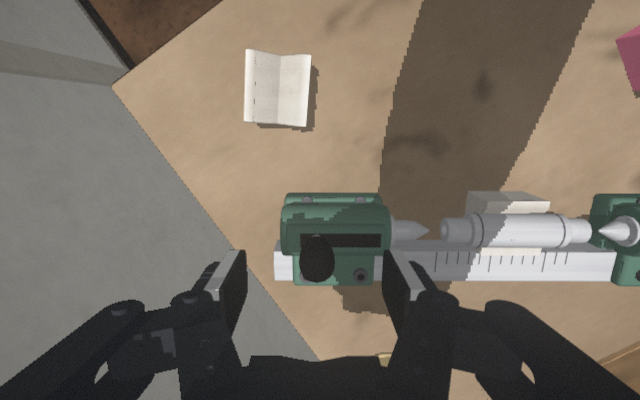

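Call:
carry_out(rows=[{"tx":-0.07,"ty":0,"tz":0,"rx":0,"ry":0,"rz":0},{"tx":-0.13,"ty":-0.007,"tz":0,"rx":0,"ry":0,"rz":0},{"tx":-0.13,"ty":-0.007,"tz":0.08,"rx":0,"ry":0,"rz":0},{"tx":-0.13,"ty":-0.007,"tz":0.16,"rx":0,"ry":0,"rz":0},{"tx":-0.13,"ty":-0.007,"tz":0.24,"rx":0,"ry":0,"rz":0},{"tx":-0.13,"ty":-0.007,"tz":0.32,"rx":0,"ry":0,"rz":0},{"tx":-0.13,"ty":-0.007,"tz":0.374,"rx":0,"ry":0,"rz":0},{"tx":-0.13,"ty":-0.007,"tz":0.374,"rx":0,"ry":0,"rz":0},{"tx":-0.13,"ty":-0.007,"tz":0.374,"rx":0,"ry":0,"rz":0}])

```text
clock: 13.43
tcp_pos: [562.0, -69.3, 86.6]
tcp_rot: [3.141, -0.001, 3.091]
force: [0.3, 0.6, 0.9]
opening: 59.7
```

Run:
```python
from h import *
im=r.read_camera('wrist'); cv2.imwrite('pics/w8.png',im)
print(tcp()[0],r.observe()['force'])
```

```text
[562.59880013 -69.6022561   87.36115215] [ 0.26099879 -0.17191522  0.50581539]
```

View pics/w8.png

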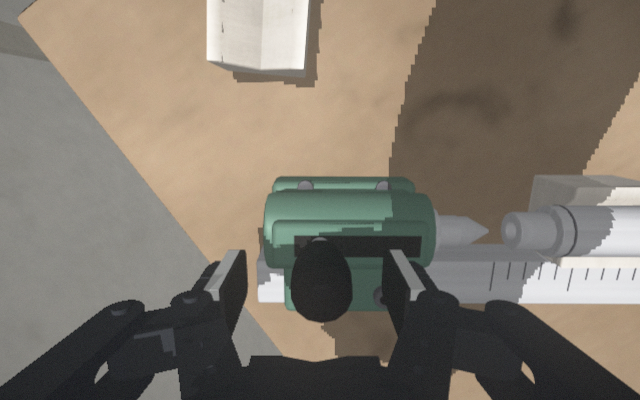

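Call:
carry_out(rows=[{"tx":0,"ty":0.006,"tz":0,"rx":0,"ry":0,"rz":0},{"tx":0,"ty":0.006,"tz":0,"rx":0,"ry":0,"rz":0},{"tx":0,"ty":0.006,"tz":0,"rx":0,"ry":0,"rz":0},{"tx":0,"ty":0.006,"tz":0,"rx":0,"ry":0,"rz":0},{"tx":0,"ty":0.006,"tz":0,"rx":0,"ry":0,"rz":0},{"tx":0,"ty":0.006,"tz":0,"rx":0,"ry":0,"rz":0},{"tx":0,"ty":0.006,"tz":0,"rx":0,"ry":0,"rz":0}], hand=-1, newtons=50)

```text
clock: 14.07
tcp_pos: [563.0, -66.8, 87.9]
tcp_rot: [3.138, 0.002, 3.091]
force: [0.1, 10.9, 7.7]
opening: 22.8
```

Run:
```python
from h import *
s=r.observe();print(s['tcp_pos'],s['tcp_rot'],s['force'],s['opening'])
im=r.read_camera('wrist'); cv2.imwrite('pics/w9.png',im)
```

```text
[563.0473554  -66.84201971  87.94155672] [3.13799516e+00 2.44246737e-03 3.09109559e+00] [ 0.1117823  10.87503586  7.74597348] 22.827779158184704
```

View pics/w9.png

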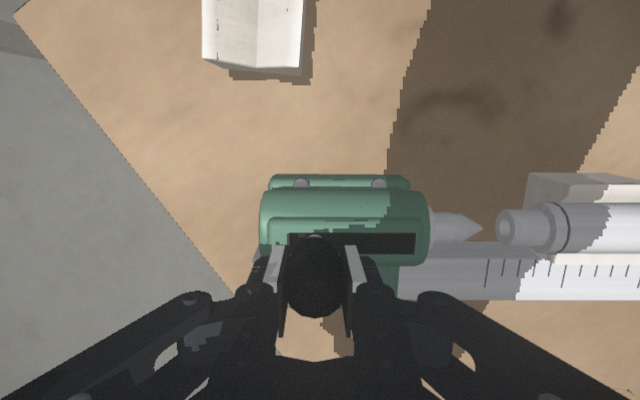

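Call:
carry_out(rows=[{"tx":0,"ty":0.015,"tz":0,"rx":0,"ry":0,"rz":0},{"tx":0,"ty":0.03,"tz":0,"rx":0,"ry":0,"rz":0},{"tx":0,"ty":0.045,"tz":0,"rx":0,"ry":0,"rz":0},{"tx":0,"ty":0.06,"tz":0,"rx":0,"ry":0,"rz":0},{"tx":0,"ty":0.075,"tz":0,"rx":0,"ry":0,"rz":0},{"tx":0,"ty":0.09,"tz":0,"rx":0,"ry":0,"rz":0},{"tx":0,"ty":0.105,"tz":0,"rx":0,"ry":0,"rz":0},{"tx":0,"ty":0.12,"tz":0,"rx":0,"ry":0,"rz":0},{"tx":0,"ty":0.13,"tz":0,"rx":0,"ry":0,"rz":0},{"tx":0,"ty":0.14,"tz":0,"rx":0,"ry":0,"rz":0},{"tx":0,"ty":0.15,"tz":0,"rx":0,"ry":0,"rz":0},{"tx":0,"ty":0.15,"tz":0,"rx":0,"ry":0,"rz":0}])

```text
clock: 15.12
tcp_pos: [564.9, -32.9, 88.0]
tcp_rot: [-3.138, 0.002, 3.089]
force: [-1.8, -8.6, 7.4]
opening: 23.1
```

```bash
cat >> h.py <<'E'
def slide():
    s=r.observe(); d=np.array([.053,.9986]); print('slide',round((np.array(s['tcp_pos'])[:2]-[563.05,-66.84])@d,2),'F',np.round(s['force'],1),'op',s['opening'],np.round(s['tcp_pos'],1),np.round(s['tcp_rot'],3),s['clock'])
E
python3 - <<'E'
from h import *
slide()
im=r.read_camera('wrist'); cv2.imwrite('pics/w10.png',im)
E
```

```text
slide 33.97 F [-1.8 -8.6  7.4] op 23.097970283368177 [564.9 -32.9  88. ] [-3.138e+00  2.000e-03  3.089e+00] 15.1167
```

View pics/w10.png

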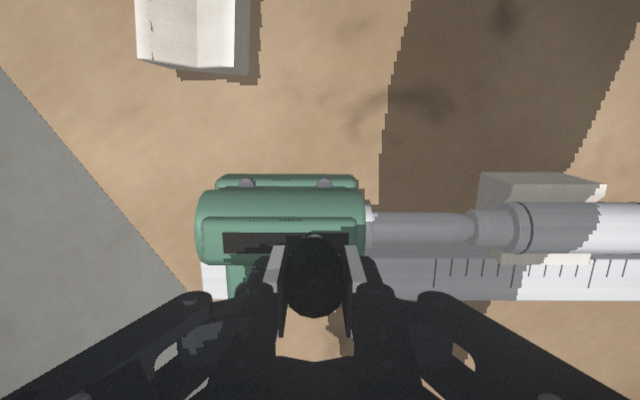

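The slide is at about 34 mm. The tail point is in the centre hole and the block stays in place. I'll go on slowly.

Call:
carry_out(rows=[{"tx":0,"ty":0.005,"tz":0,"rx":0,"ry":0,"rz":0},{"tx":0,"ty":0.01,"tz":0,"rx":0,"ry":0,"rz":0},{"tx":0,"ty":0.015,"tz":0,"rx":0,"ry":0,"rz":0},{"tx":0,"ty":0.02,"tz":0,"rx":0,"ry":0,"rz":0},{"tx":0,"ty":0.024,"tz":0,"rx":0,"ry":0,"rz":0},{"tx":0,"ty":0.024,"tz":0,"rx":0,"ry":0,"rz":0},{"tx":0,"ty":0.024,"tz":0,"rx":0,"ry":0,"rz":0}])

```text
clock: 15.75
tcp_pos: [565.3, -27.4, 88.0]
tcp_rot: [-3.138, 0.002, 3.088]
force: [-2.2, -10.4, 6.8]
opening: 22.8
```

Run:
```python
from h import *
slide()
im=r.read_camera('wrist'); cv2.imwrite('pics/w11.png',cv2.resize(im[150:310,180:440],None,fx=3,fy=3,interpolation=cv2.INTER_CUBIC))
```

```text
slide 39.51 F [ -2.2 -10.4   6.8] op 22.779853022517006 [565.3 -27.4  88. ] [-3.138e+00  2.000e-03  3.088e+00] 15.75
```

View pics/w11.png

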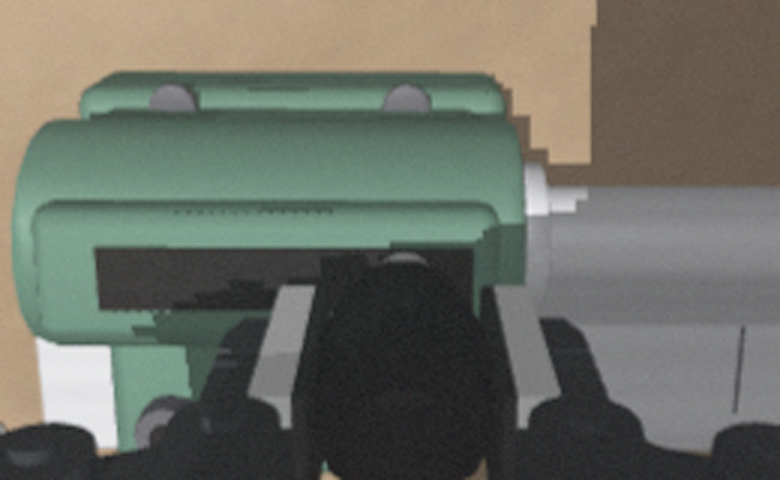

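No red ring shows yet at 39.5 mm. Next 2 mm more.

Call:
carry_out(rows=[{"tx":0,"ty":0.004,"tz":0,"rx":0,"ry":0,"rz":0},{"tx":0,"ty":0.008,"tz":0,"rx":0,"ry":0,"rz":0},{"tx":0,"ty":0.008,"tz":0,"rx":0,"ry":0,"rz":0},{"tx":0,"ty":0.008,"tz":0,"rx":0,"ry":0,"rz":0}])

```text
clock: 16.13
tcp_pos: [565.3, -25.5, 88.0]
tcp_rot: [-3.138, 0.002, 3.088]
force: [-2.0, -11.5, 5.8]
opening: 22.6
```

Run:
```python
from h import *
slide()
im=r.read_camera('wrist'); cv2.imwrite('pics/w12.png',cv2.resize(im[150:310,180:440],None,fx=3,fy=3,interpolation=cv2.INTER_CUBIC))
```

```text
slide 41.39 F [ -2.  -11.5   5.8] op 22.632918856895888 [565.3 -25.5  88. ] [-3.138e+00  2.000e-03  3.088e+00] 16.1333
```

View pics/w12.png

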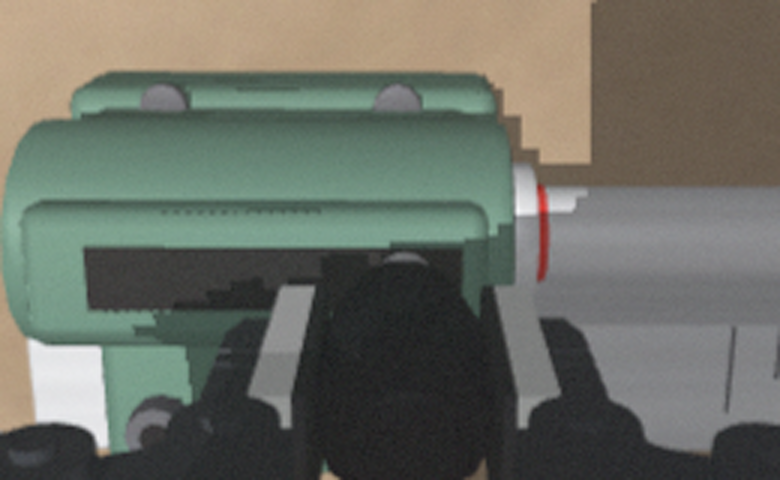

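The ring is about half out (about 1.7 of 3 mm). Next 1 mm more, watching the force.

Call:
carry_out(rows=[{"tx":0,"ty":0.004,"tz":0,"rx":0,"ry":0,"rz":0},{"tx":0,"ty":0.004,"tz":0,"rx":0,"ry":0,"rz":0},{"tx":0,"ty":0.004,"tz":0,"rx":0,"ry":0,"rz":0}])

```text
clock: 16.43
tcp_pos: [565.4, -24.7, 88.0]
tcp_rot: [-3.137, 0.002, 3.088]
force: [-2.1, -11.3, 6.5]
opening: 23.0
```

Run:
```python
from h import *
slide()
im=r.read_camera('wrist'); cv2.imwrite('pics/w13.png',cv2.resize(im[190:270,330:400],None,fx=7,fy=7,interpolation=cv2.INTER_CUBIC))
```

```text
slide 42.2 F [ -2.1 -11.3   6.5] op 22.975272225463925 [565.4 -24.7  88. ] [-3.137e+00  2.000e-03  3.088e+00] 16.4333
```

View pics/w13.png

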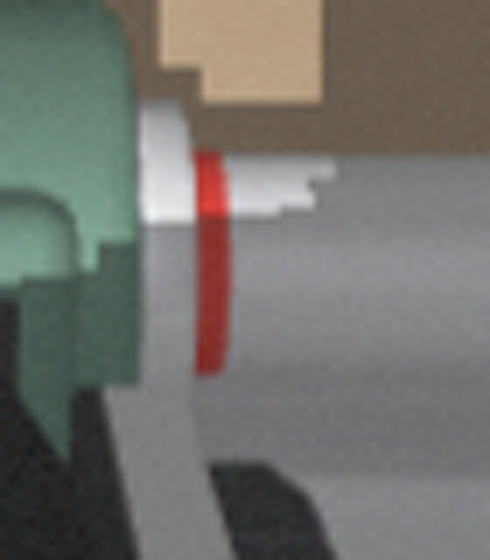

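Call:
carry_out(rows=[{"tx":0,"ty":0.003,"tz":0,"rx":0,"ry":0,"rz":0},{"tx":0,"ty":0.003,"tz":0,"rx":0,"ry":0,"rz":0},{"tx":0,"ty":0.003,"tz":0,"rx":0,"ry":0,"rz":0}])

```text
clock: 16.73
tcp_pos: [565.4, -24.4, 88.0]
tcp_rot: [-3.136, 0.002, 3.088]
force: [-3.0, -13.7, 6.1]
opening: 22.7
```

Run:
```python
from h import *
slide()
im=r.read_camera('wrist'); cv2.imwrite('pics/w14.png',cv2.resize(im[190:270,330:400],None,fx=7,fy=7,interpolation=cv2.INTER_CUBIC))
```

```text
slide 42.53 F [ -3.  -13.7   6.1] op 22.74364703926316 [565.4 -24.4  88. ] [-3.136e+00  2.000e-03  3.088e+00] 16.7333
```

View pics/w14.png

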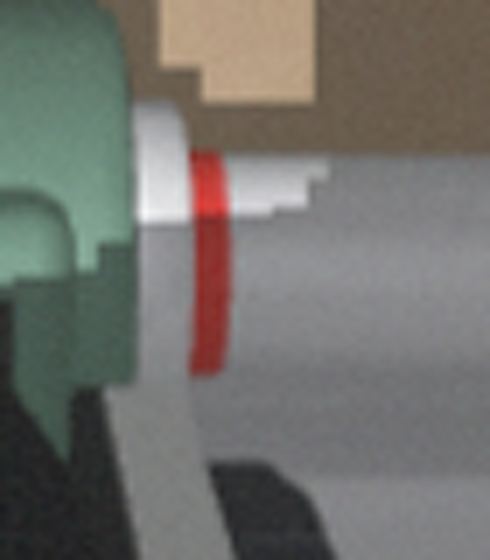

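Call:
carry_out(rows=[{"tx":0,"ty":0.004,"tz":0,"rx":0,"ry":0,"rz":0},{"tx":0,"ty":0.004,"tz":0,"rx":0,"ry":0,"rz":0},{"tx":0,"ty":0.004,"tz":0,"rx":0,"ry":0,"rz":0},{"tx":0,"ty":0.004,"tz":0,"rx":0,"ry":0,"rz":0}])

```text
clock: 17.12
tcp_pos: [565.5, -24.0, 88.0]
tcp_rot: [-3.135, 0.002, 3.087]
force: [-3.4, -18.6, 5.6]
opening: 22.5
```

Run:
```python
from h import *
slide()
im=r.read_camera('wrist'); cv2.imwrite('pics/w15.png',cv2.resize(im[190:270,330:400],None,fx=7,fy=7,interpolation=cv2.INTER_CUBIC)); cv2.imwrite('pics/w15f.png',im)
```

```text
slide 42.9 F [ -3.4 -18.6   5.6] op 22.530065501606472 [565.5 -24.   88. ] [-3.135e+00  2.000e-03  3.087e+00] 17.1167
```

View pics/w15.png

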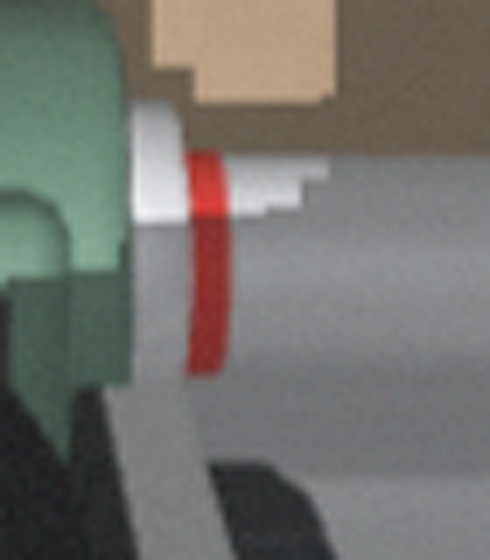

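View pics/w15f.png

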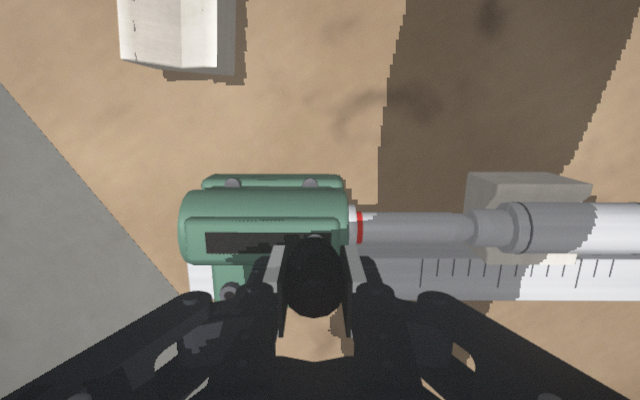

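The ring measures about 6 px, roughly 3.1 mm, so its full width is out. The force rose steeply from 11 to 18.6 N, which means the shaft is gripped. One check with the outer cameras before handing in.

Run:
```python
from h import *
A=[]
for c in('scene','side'):
  im=r.read_camera(c); A.append(cv2.resize(im[150:270,240:440],None,fx=4,fy=4,interpolation=cv2.INTER_CUBIC)); cv2.imwrite(f'pics/{c}16.png',A[-1])
slide()
```

```text
slide 42.9 F [ -3.3 -15.9   5.9] op 23.096920850332573 [565.4 -24.   88. ] [-3.135e+00  2.000e-03  3.087e+00] 17.2667
```

View pics/side16.png

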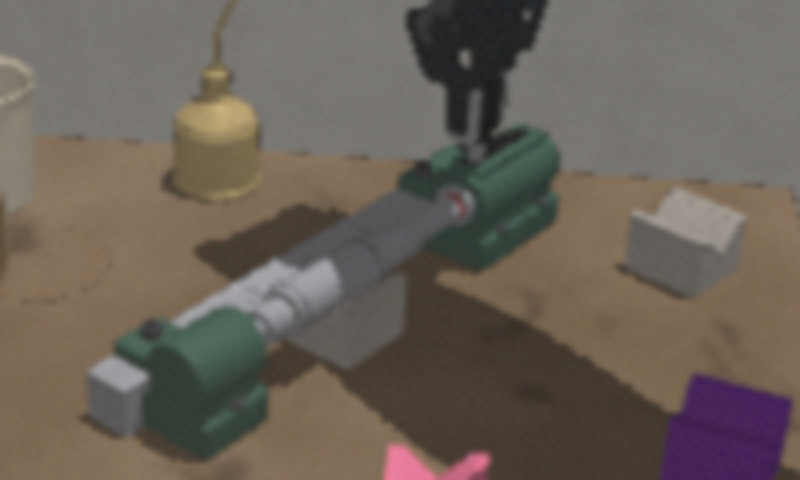

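View pics/scene16.png

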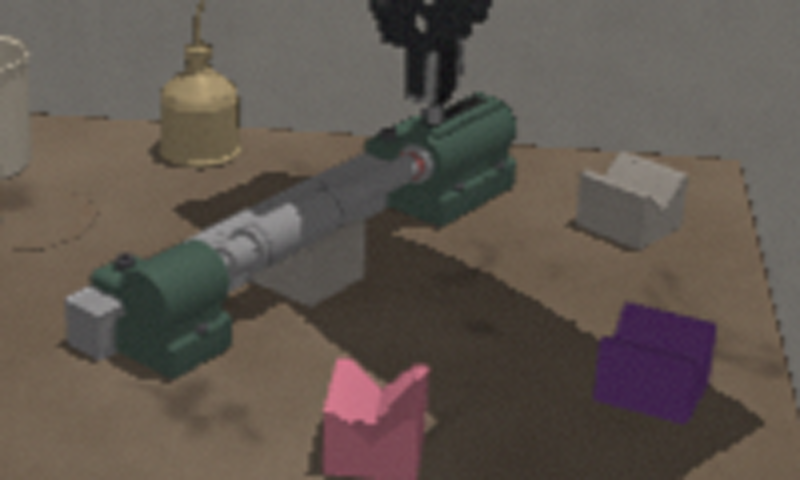

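Run:
```python
from h import *
slide(); print(r.finish_job())
```

```text
slide 42.9 F [ -3.3 -15.9   5.9] op 23.096920850332573 [565.4 -24.   88. ] [-3.135e+00  2.000e-03  3.087e+00] 17.2667
the job is handed in; nothing more can be done
None
```

The job is handed in at about 17 s on the clock, with the gripper still holding the knob and the shaft gripped between both points.

I gripped the V-block by its side faces and slid it to the middle of the opening. Then I pushed it with two fingers squarely against the rail, where the force rose to 18 N with no further travel. Last, I gripped the knob and pulled it toward the head stock.

**What the last checks showed:**
- **Alignment:** after the push the shaft was within 0.4 mm of the line of centres. It was about 1.6 mm off midway, toward the head stock.
- **Ring:** the visible red ring measured about 3.1 mm, so its full 3 mm width is out. No bare quill showed behind it.
- **Grip:** the pull force rose from about 11 N to 16–19 N, as it should once the shaft is gripped.
- **Other things:** the oil can and the spare V-block looked undisturbed. I never moved near the loupe and did not check it in the last pictures.

**Disagreement:** the arm's own reading gave the slide as 42.9 mm, while the ring and the force fit about 42 to 42.4 mm. I put the difference down to give in the fingers and relied on the ring.

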